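# Gauge the stamp block in the bench caliper

## Robot

A 7-joint arm with a two-finger parallel gripper is mounted at the origin on a cart in front of the work surface, level with it; the furniture and walls round the work are solid. World frame = base frame: x ahead of the robot, y to its left, z up, the work surface at z = 0. Lengths are in mm, angles in rad, forces in N, time in s.
With the tool pointing down it reaches from about 400 to 875 mm from the base axis. Payload 4.4 kg.
Tool frame: the origin (TCP) lies midway between the tips of the shut fingers; the grasp point (between the pads) lies 19 mm behind it; z points along the fingers, y is the line along which they close (so a half turn about z gives the same grasp; the last joint's range is limited). The gripper opens to 85 mm and grips with 20 to 120 N. Pads are 22 mm wide; open, the fingers measure 114 mm over their backs; the gripper's body (76 mm by 85 mm) begins 54 mm behind the grasp point. The pads swing forward as they close: fully open they stand 13 mm farther back than shut.
Start: joints at [1.043, 0.628, 0.038, 1.517, -0.027, 0.996, -0.02], TCP at [289.642, -581.915, 231.313] pointing down, gripper open.
Joint ranges: [-3.06, 3.06], [-0.37, 2.12], [-1.25, 1.32], [0.18, 2.47], [-1.1, 4.24], [0.23, 1.98], [-2.94, 2.94]. Speed limits (rad/s): [2.57, 2.57, 3.14, 3.14, 3.14, 3.14, 3.14].

## Interface

Orientations are given as [roll, pitch, yaw] about the fixed x, y, z axes, in that order (R = Rz(yaw) Ry(pitch) Rx(roll)).
In Python, from cell import ctrl gives the robot as it stands.
- The arm moves only by the shell command python3 -m handwheel 'ROWS'. ROWS is JSON, a list of rows, each a list of 3 entries, a list of its own where there are three numbers: the turn, a rotation vector about the tool's x, y, z in degrees, then the shift along the tool's x, y, z in m, then the closure, from 0 (fully open) to 1 (shut). A call has 1 to 5 rows; each row shifts and turns the commanded pose from where the row before left it, along the tool's axes as they then stand; what a row does not reach is not made up. A row lasts 1/12 s, in which the tool goes at most 41.7 mm and 7.16 degrees, less where a joint would pass 70% of its speed; a pose out of reach is approached as far as the arm can. A call is refused whole if a number of a shift passes 0.0417 or a number of a turn 7.16, either way. A call with a gripper value outside its range is refused whole. The fingers move at their own pace and stop on an object; the grip force is fixed at half the most. Time passes only in rows, so rows that do not move let the fingers close. It gives the time, the measured TCP pose, the force, the opening and the grip force at its end, in the units of the state.
- ctrl.read_state(): the state, without advancing time (a new reading comes with each control period).
- ctrl.get_image(name): name is "scene" or "top" or "wrist"; returns a dict with "pixels" (420x560x3 uint8, red, green, blue), "fx", "fy", "cx", "cy" (pixels), "k1" (the pictures are not rectified: a ray, as slopes to the right and down, at radius r is drawn at 1 + k1 r^2 times it, then the intrinsics apply), "pose" (4x4, takes a point from camera to world coordinates); the wrist camera has in their place "T_tool_cam" (4x4, takes a point from camera to tool coordinates, whose origin is the TCP and whose axes are the flange's). Camera axes: x right, y up, looking along -z (the intrinsics and any distortion apply to the point x, -y, -z); pixel columns grow to the right and rows downward; lengths in mm; the calibration is good to about 2 mm. A picture is of the moment at which its call begins: read the wrist's pose just before it. There is no depth.
- ctrl.finish_job(): hands the job in; it is judged then, once.
The state is a dict: "clock": time; "qpos": joint angles; "qd": joint speeds; "tau": joint torques, N m; "eef_pos": TCP position; "tool_rot": TCP orientation; "force": force on the tool from outside, world axes, zero at the start; "torque": the same for the moment, N m; "width": finger opening in mm; "gripper_force": force on a finger pad.
Only numpy, scipy, OpenCV 4.12 (cv2) and the standard library are available. Lean on these libraries where they do the work, as an engineer would, in place of code of your own. Each camera call takes 0.05 s, during which the arm holds its last target. There are 200 camera calls.

## Task

Set the wooden stamp block upright on the plate of the bench caliper, between its open jaws and square to them, and let go of it. Then slide the moving jaw along its beam until the block is pinched between both jaws, press it home with about 6 N on the block for a good half second without cocking the jaw or forcing it, and leave the jaw closed on the block. Do not disturb the jar, the paint pot or the tape.

Things in the scene. Friction and masses are not known exactly. Their poses are not given: they have to be found in the camera images.
- block_center (a point): Wooden stamp block: base 62 x 62 mm, 22 mm high; turned round knob on top (neck 20 mm across, 22 to 34 mm up; head 30 mm across, 34 to 64 mm up, its middle 49 mm up). About 0.12 kg; take it by the head. The point is on its axis, 32 mm above its underside; z up, x and y square to the base's sides. Starts upright on the bench.
- gauge: Bench caliper, fixed to the bench: metal plate 150 (x) x 250 (y) x 10 mm, origin at the centre of its underside. Beam along y at x = +45 mm, top 30 mm up. Both jaws reach from it to x = -60 mm and are at most 32 mm up from the bench; the slider keeps to x > 27 mm. A good place for the block's axis is x = -20 mm. Fixed jaw at the -y end; the sliding jaw, on the +y side, closes to -y.
- fixed_face (a point): Point on the nominal face of the fixed jaw, at x = -20, y = -85, z = 20 mm in the caliper's frame, same axes. The fixed jaw carries a face plate that stands somewhere between 0 and 5 mm proud of this point towards +y: how far is not measured. It does not yield.
- tab (a point): Middle of the thumb tab on the slider, 54 mm above the bench: an upright flat 26 mm long (caliper's x), 12 mm thick (along the travel), from 38 to 70 mm above the bench. Take it across its thickness, or push on it. Axes as the caliper's. It lies 25 mm to the +y side of the sliding jaw's face. The slider has about 2 N of friction and stays where it is left.
- slider (a joint): Opening of the caliper in m: distance of the sliding jaw's face from the nominal fixed face (0 = shut, at most 0.132); starts at 0.110 to 0.128. It grows as the slider moves to the caliper's +y.
- jaw: Sliding jaw, 88 mm long, 12 mm thick: origin on its turning axis on the beam, in the plane of its measuring face, 11.5 mm above the bench; axes as the caliper's when square; the block goes on its -y side. It has sprung play about the vertical through its origin (18 N m per rad), so that pressing hard, or pushing on its tip, cocks it.
- stamp_block: The stamp block as a whole, origin in the middle of its underside.
- jar_center (a point): Bystander: pigment jar with a red screw lid, 54 mm across, 58 mm high; the point is on its axis half-way up. It may stand where the block does otherwise.
- pot_pale: Bystander: small open paint pot, 71 mm across, 43 mm high, behind the caliper; origin at the centre of its underside.
- masking_tape: Bystander: roll of masking tape lying flat, 98 mm across, 25 mm high, behind the caliper; origin at the centre of its underside.
Things that resemble listed ones, but are neither listed nor needed, are in the scene too. What is shaped like the stamp_block but turquoise or yellow is not meant.

How it is judged:
By the outcome, as a careful person would: the job done as asked, in the order asked, and still so for the second after the job is handed in, with the robot touching nothing.
It also fails if it takes over 64 s, if anything falls off the work surface, if the arm or the gripper's body presses on something with over 40 N, if the wrist force passes 120 N, or if a joint passes its speed limit or range.

## Working session

There is one attempt and no reset: what is moved stays moved. The work goes in short steps, Python scripts to look and compute and a shell command to move; the robot and the scene stay as the last step left them, time stands still between calls to the robot, and variables do not carry over. Pictures are saved under pics/ and viewed, at most 10 in all, crops included, and the job is handed in when it is done.

```bash
ls; mkdir -p pics; python3 - <<'E'
from cell import ctrl
import cv2,numpy as np
s=ctrl.read_state();print({k:np.round(v,3).tolist() for k,v in s.items()})
for n in("scene","top"):
    i=ctrl.get_image(n);np.save(f'pics/{n}0.npy',i,allow_pickle=True)
    cv2.imwrite(f'pics/{n}0.png',i['pixels'][...,::-1])
    print(n,i['fx'],i['fy'],i['cx'],i['cy'],i['k1'],np.round(i['pose'],3).tolist())
E
```

```text
pics
{'clock': 0.0, 'qpos': [1.043, 0.629, 0.038, 1.518, -0.027, 0.996, -0.02], 'qd': [-0.001, 0.001, -0.001, 0.001, -0.0, 0.002, -0.003], 'tau': [-0.001, -56.339, 1.226, -19.344, 0.011, 0.01, 0.0], 'eef_pos': [289.351, -581.316, 230.386], 'tool_rot': [-3.14, 0.0, 0.462], 'force': [0.073, -0.912, -0.464], 'torque': [-0.029, -0.006, -0.008], 'gripper_force': 0.0, 'width': 85.355}
scene 510.7950344117798 510.7950344117798 267.2652172494133 206.5099154688258 -0.1656257443673907 [[-0.651, 0.579, -0.49, -146.799], [-0.759, -0.485, 0.435, 726.702], [0.014, 0.656, 0.755, 1124.834], [0.0, 0.0, 0.0, 1.0]]
top 473.63619502315845 473.63619502315845 270.83501759089853 212.14762701331603 -0.12987440859463348 [[-0.025, 0.99, -0.138, 342.676], [-1.0, -0.025, 0.003, 105.886], [-0.001, 0.138, 0.99, 1498.364], [0.0, 0.0, 0.0, 1.0]]
```

View pics/scene0.png

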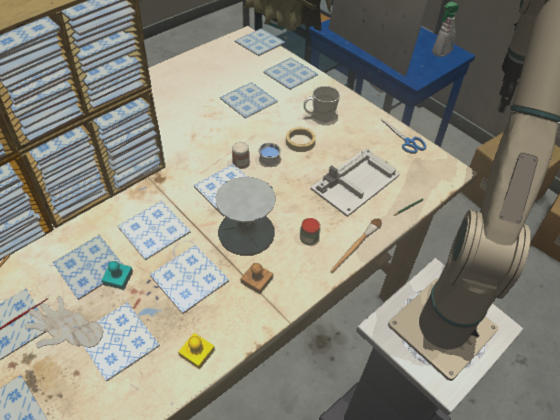

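View pics/top0.png

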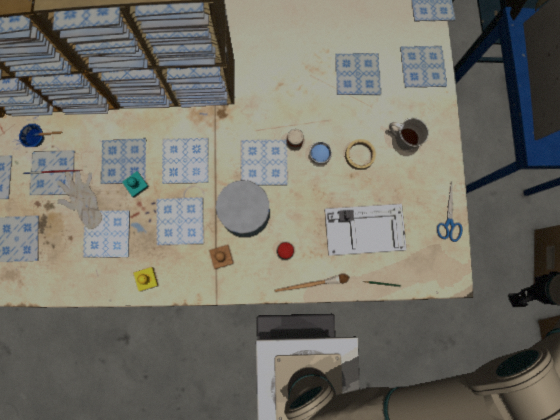

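The top view shows three block-shaped items: brown at (221,257), turquoise at (135,184) and yellow at (146,279). Only the brown one is wooden, so it is the one meant. The caliper is at about (366,230), with its beam on the far side and the slider on the left. I'll confirm both in one enlarged crop.

```bash
cat > h.py <<'E'
import numpy as np,cv2
from scipy.spatial.transform import Rotation as R
def load(n): return np.load(f'pics/{n}.npy',allow_pickle=True).item()
def ray(i,uv):
    d=(np.array(uv,float)-[i['cx'],i['cy']])/[i['fx'],i['fy']]
    p=d.copy()
    for _ in range(30): p=d/(1+i['k1']*(p@p))
    return np.array([p[0],-p[1],-1.])
def unproj(i,uv,z):
    T=np.array(i['pose']);d=T[:3,:3]@ray(i,uv);o=T[:3,3]
    return o+d*(z-o[2])/d[2]
def proj(i,P):
    T=np.array(i['pose']);c=(np.atleast_2d(P)-T[:3,3])@T[:3,:3]
    s=np.c_[c[:,0],-c[:,1]]/-c[:,2:3]
    s=s*(1+i['k1']*(s**2).sum(1,keepdims=True))
    return s*[i['fx'],i['fy']]+[i['cx'],i['cy']]
def tool(s):
    T=np.eye(4);T[:3,:3]=R.from_euler('xyz',s['tool_rot']).as_matrix();T[:3,3]=s['eef_pos'];return T
def wrist(n):
    from cell import ctrl
    s=ctrl.read_state();i=ctrl.get_image('wrist');i['pose']=tool(s)@np.array(i['T_tool_cam'])
    np.save(f'pics/{n}.npy',i,allow_pickle=True);return i
E
python3 - <<'E'
from h import *
t=load('top0');s=load('scene0')
f=lambda i,x,y,w,h,k:cv2.resize(i['pixels'][y:y+h,x:x+w],None,fx=k,fy=k,interpolation=cv2.INTER_CUBIC)
a=f(t,315,195,100,70,5);b=f(t,195,235,50,50,5);c=f(s,300,140,100,75,5);d=f(s,232,250,50,50,5)
z=lambda m:cv2.copyMakeBorder(m,0,0,0,0,0)
o=np.zeros((600,800,3),np.uint8)
a=cv2.resize(a,(500,350)) ;o[:290,:500]=a[:290];o[:250,510:760]=b;o[300:600,:500]=c[:300];o[300:550,510:760]=d
cv2.imwrite('pics/crop1.png',o[...,::-1])
print('block',unproj(t,(221,256),49),unproj(s,(257,268),49))
print('jar',unproj(t,(285,250),58))
for uv in((326,209),(403,206),(406,249),(329,255)):print(unproj(t,uv,10).round(1))
E
```

```text
block [412.77557641 257.84433875  49.        ] [412.442116   260.39824845  49.        ]
jar [425.81851381  61.98333151  58.        ]
[555.4 -73.7  10. ]
[ 558.9 -322.8   10. ]
[ 420.8 -324.    10. ]
[409.2 -77.3  10. ]
```

View pics/crop1.png

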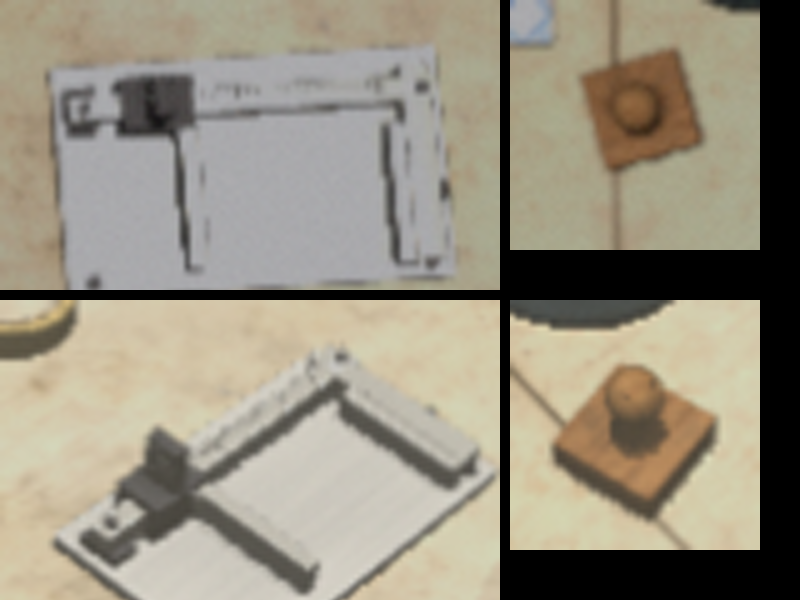

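The crop confirms a plain wood-brown stamp block, turned about 16°. The turquoise and yellow ones are decoys. The caliper is nearly aligned with the world axes, its slider on the +y side. Next I turn the tool square and move above the caliper for a close look.

```bash

python3 -m handwheel '[[[0,0,6.3],[0,0,0],0],[[0,0,6.3],[0,0,0],0],[[0,0,6.3],[0,0,0],0],[[0,0,6.3],[0,0,0],0]]'
python3 -m handwheel '[[[0,0,0],[0.0175,-0.0345,0],0],[[0,0,0],[0.0175,-0.0345,0],0],[[0,0,0],[0.0175,-0.0345,0],0],[[0,0,0],[0.0175,-0.0345,0],0],[[0,0,0],[0.0175,-0.0345,0],0]]'
python3 -m handwheel '[[[0,0,0],[0.0175,-0.0345,0],0],[[0,0,0],[0.0175,-0.0345,0],0],[[0,0,0],[0.0175,-0.0345,0],0],[[0,0,0],[0.0175,-0.0345,0],0],[[0,0,0],[0.0175,-0.0345,0],0]]'
python3 -m handwheel '[[[0,0,0],[0,-0.02,-0.03],0],[[0,0,0],[0,0,-0.03],0],[[0,0,0],[0,0,0],0]]'
python3 - <<'E'
from h import *
i=wrist('w1');cv2.imwrite('pics/w1.png',i['pixels'][...,::-1]);print(i['fx'],i['k1'],np.round(i['pose'],3).tolist())
E
```

```text
clock: 0.43
eef_pos: [289.5, -581.6, 230.8]
tool_rot: [-3.141, 0.0, 0.016]
force: [0.7, 1.1, 0.5]
width: 85.5
gripper_force: 0.0
clock: 0.85
eef_pos: [373.6, -405.6, 231.0]
tool_rot: [-3.141, 0.0, 0.022]
force: [0.9, 1.0, 0.3]
width: 85.2
gripper_force: 0.0
clock: 1.27
eef_pos: [457.3, -231.2, 231.2]
tool_rot: [-3.141, 0.0, 0.022]
force: [1.2, -0.4, -0.2]
width: 85.4
gripper_force: 0.0
clock: 1.52
eef_pos: [459.8, -212.5, 295.8]
tool_rot: [3.139, -0.008, 0.026]
force: [1.2, -0.2, -0.0]
width: 85.6
gripper_force: 0.0
359.82451478131037 -0.025447201261894026 [[0.026, 0.96, 0.278, 531.589], [-1.0, 0.025, 0.01, -210.688], [0.003, -0.278, 0.961, 439.07], [0.0, 0.0, 0.0, 1.0]]
```

View pics/w1.png

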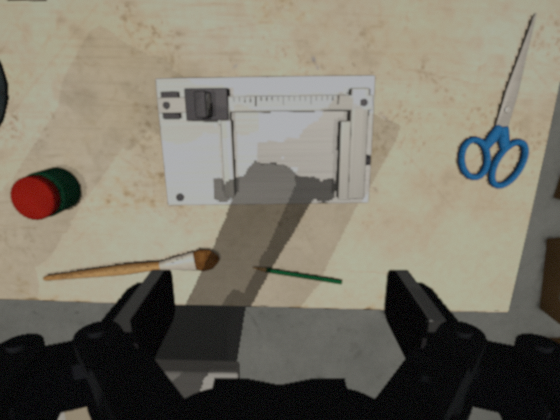

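The wrist view shows the plate with corners near (157,79), (375,76), (368,203) and (168,205). The slider and tab are at (205,104), the sliding jaw runs along column ~227, and the fixed jaw with its face plate is at columns 338–365. The jar is at (37,195).

```bash
python3 - <<'E'
from h import *
from scipy.optimize import least_squares
i=load('w1');t=load('top0')
uv=np.array([(157,79),(375,76),(368,203),(168,205)],np.float32)
L=np.array([[75,125],[75,-125],[-75,-125],[-75,125.]])
g=cv2.cvtColor(i['pixels'],cv2.COLOR_RGB2GRAY)
uv2=cv2.cornerSubPix(g,uv.copy(),(5,5),(-1,-1),(3,50,.01))
print(uv2.round(1).tolist())
gt=cv2.cvtColor(t['pixels'],cv2.COLOR_RGB2GRAY)
ut=cv2.cornerSubPix(gt,np.array([(325.5,209),(402,205.5),(405.5,249.5),(328.5,254.5)],np.float32),(3,3),(-1,-1),(3,50,.01));print(ut.round(1).tolist())
for im,u in((i,uv),(i,uv2),(t,ut)):
    P=np.array([unproj(im,p,10)[:2] for p in u])
    f=lambda q:((L@np.array([[np.cos(q[2]),np.sin(q[2])],[-np.sin(q[2]),np.cos(q[2])]])+q[:2])-P).ravel()
    r=least_squares(f,[490,-200,0]);print(r.x.round(4),r.fun.round(1))
big=cv2.resize(i['pixels'][65:215,145:385],None,fx=3.3,fy=3.3,interpolation=cv2.INTER_CUBIC)
cv2.imwrite('pics/crop2.png',big[...,::-1])
E
```

```text
[[156.0, 79.19999694824219], [373.6000061035156, 75.4000015258789], [363.20001220703125, 199.3000030517578], [168.8000030517578, 204.6999969482422]]
[[325.5, 209.0], [401.6000061035156, 203.8000030517578], [405.5, 249.5], [328.5, 254.5]]
[ 4.871253e+02 -1.986841e+02  3.650000e-02] [ 1.2  2.2  0.7 -1.7 -0.8 -1.3 -1.   0.8]
[ 4.884639e+02 -1.966314e+02  4.240000e-02] [ 2.   3.5  2.1 -0.8 -3.3 -6.1 -0.8  3.4]
[ 4.879063e+02 -1.972465e+02  3.530000e-02] [ 3.   2.4  1.1 -0.7 -1.9 -2.5 -2.2  0.8]
```

View pics/crop2.png

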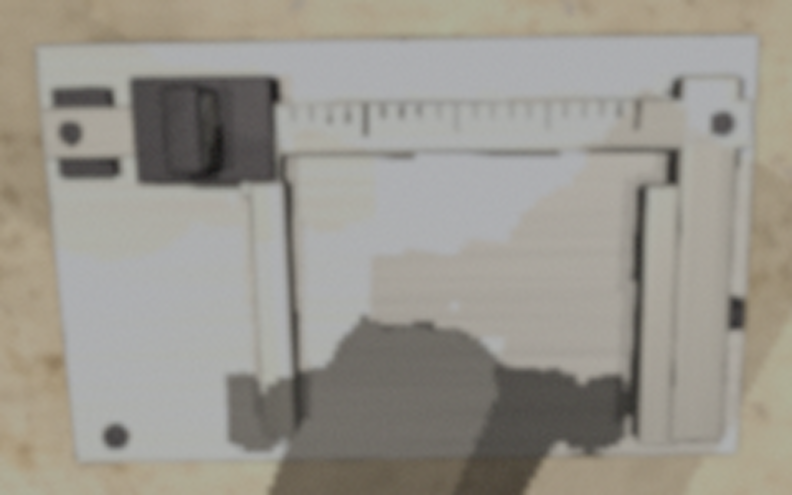

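```bash
cat > cal.py <<'E'
from h import *
from scipy.optimize import least_squares
L=np.array([[75,125],[75,-125],[-75,-125],[-75,125.]])
def rot(a): return np.array([[np.cos(a),np.sin(a)],[-np.sin(a),np.cos(a)]])
def fit(im,u):
    P=np.array([unproj(im,p,10)[:2] for p in u])
    r=least_squares(lambda q:((L@rot(q[2])+q[:2])-P).ravel(),[490,-200,0]);return r.x,r.fun
def loc(q,p): return (np.asarray(p)[:2]-q[:2])@rot(q[2]).T
E
python3 - <<'E'
from cal import *
i=load('w1')
f=lambda c:(np.array(c)+.5)/3.3-.5+[145,65]
q,e=fit(i,[f(c) for c in((38,45),(756,36),(737,452),(79,460))]);print(q.round(4),e.round(1))
for n,c,z in(('tabL',(164,130),70),('tabR',(209,130),70),('tab top',(188,87),70),('tab bot',(188,174),70),('sjawT',(285,185),32),('sjawB',(297,425),32),('sjawT',(285,185),10),('sjawB',(297,425),10),('fixT',(645,187),32),('fixB',(637,440),32),('fixjT',(680,180),32),('fixjB',(672,440),32),('sliderR',(276,130),34)):
    P=unproj(i,f(c),z);print(n,P.round(1),loc(q,P).round(1))
E
```

```text
[ 4.881702e+02 -1.982479e+02  3.960000e-02] [ 1.1  2.   1.7 -2.5 -1.2 -1.3 -1.6  1.8]
tabL [ 530.2 -128.    70. ] [44.8 68.5]
tabR [ 530.5 -141.5   70. ] [44.5 55. ]
tab top [ 542.7 -135.6   70. ] [56.9 60.5]
tab bot [ 517.5 -134.8   70. ] [31.8 62.2]
sjawT [ 513.3 -159.3   32. ] [26.6 37.9]
sjawB [ 430.9 -162.7   32. ] [-55.8  37.8]
sjawT [ 512.3 -156.5   10. ] [25.8 40.7]
sjawB [ 425.5 -160.1   10. ] [-61.1  40.6]
fixT [ 515.8 -279.5   32. ] [ 24.4 -82.3]
fixB [ 428.6 -283.    32. ] [-62.9 -82.3]
fixjT [ 518.4 -291.1   32. ] [ 26.6 -94. ]
fixjB [ 428.9 -295.4   32. ] [-63.1 -94.8]
sliderR [ 530.9 -156.7   34. ] [44.4 39.8]
```

```bash

python3 -m handwheel '[[[0,0,0],[0,-0.039,0],0],[[0,0,0],[0,-0.039,0],0],[[0,0,0],[0,-0.039,0],0],[[0,0,0],[0,-0.039,0],0],[[0,0,0],[0,-0.039,0],0]]' >/dev/null
python3 -m handwheel '[[[0,0,0],[0,-0.039,0],0],[[0,0,0],[0,-0.039,0],0],[[0,0,0],[0,-0.039,0],0],[[0,0,0],[0,-0.039,0],0],[[0,0,0],[0,-0.039,0],0]]'
python3 -m handwheel '[[[0,0,-3.6],[-0.01,-0.035,0],0],[[0,0,-3.6],[-0.01,-0.035,0],0],[[0,0,-3.6],[0,0,0],0],[[0,0,-3.6],[0,0,0],0],[[0,0,0],[0,0,0],0]]'
python3 - <<'E'
from h import *
i=wrist('w2');cv2.imwrite('pics/w2.png',i['pixels'][...,::-1]);print(np.round(i['pose'],3).tolist())
t=load('top0');s=load('scene0')
for z in(90,110,130,150):print(z,unproj(t,(243,207),z).round(0),unproj(s,(246,198),z).round(0))
E
```

```text
clock: 2.4
eef_pos: [447.3, 177.7, 290.4]
tool_rot: [3.141, 0.001, 0.021]
force: [1.4, -0.7, 0.4]
width: 85.4
gripper_force: 0.0
clock: 2.82
eef_pos: [423.7, 245.4, 290.1]
tool_rot: [3.141, 0.002, 0.276]
force: [-0.3, -0.6, -0.4]
width: 85.1
gripper_force: 0.0
[[0.273, 0.921, 0.277, 494.234], [-0.962, 0.261, 0.079, 264.894], [0.001, -0.288, 0.958, 432.656], [0.0, 0.0, 0.0, 1.0]]
90 [556. 185.  90.] [586. 154.  90.]
110 [553. 184. 110.] [572. 165. 110.]
130 [550. 183. 130.] [558. 176. 130.]
150 [547. 182. 150.] [543. 187. 150.]
```

View pics/w2.png

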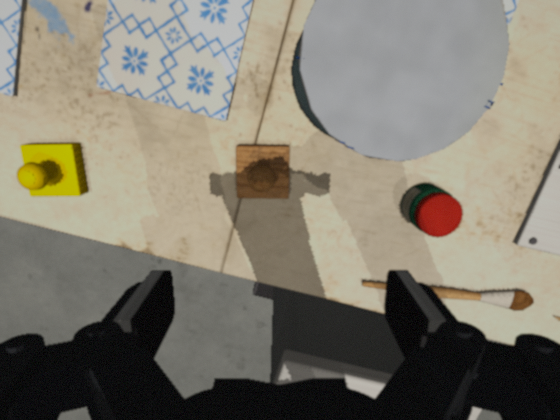

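The wrist view shows the wooden block with base corners near (237,145), (290,145), (291,198) and (238,199), and the knob at about (263,174). The grey disc stand is clear of it, and the jar is at (436,214).

```bash
python3 - <<'E'
from h import *
i=load('w2');hsv=cv2.cvtColor(i['pixels'],cv2.COLOR_RGB2HSV)
m=cv2.inRange(hsv,(4,110,20),(16,255,200));m[:130]=0;m[215:]=0;m[:,:220]=0;m[:,310:]=0
m=cv2.morphologyEx(m,cv2.MORPH_CLOSE,np.ones((7,7)))
n,l,st,_=cv2.connectedComponentsWithStats(m);k=1+st[1:,4].argmax();print(st[k])
c=max(cv2.findContours((l==k).astype(np.uint8),0,1)[0],key=cv2.contourArea)
mr=cv2.boxPoints(cv2.minAreaRect(c));print(mr.round(1).tolist())
for u in(mr,[(236.5,145),(290.5,145),(290.5,198.5),(237.5,199)]):
    P=np.array([unproj(i,p,22)[:2] for p in u]);print(P.round(1).tolist(),P.mean(0),[np.linalg.norm(P[a]-P[a-1]).round(1) for a in range(4)],[np.degrees(np.arctan2(*(P[a]-P[a-1])[::-1])).round(1) for a in range(4)])
print(unproj(i,(263,174),49))
E
```

```text
[ 236  144   53   54 2751]
[[236.0, 197.0], [236.0, 144.0], [288.0, 144.0], [288.0, 197.0]]
[[375.5, 284.0], [435.8, 298.9], [451.8, 242.3], [392.3, 224.9]] [413.84593144 262.53252503] [np.float64(61.4), np.float64(62.1), np.float64(58.9), np.float64(62.0)] [np.float64(105.8), np.float64(13.9), np.float64(-74.2), np.float64(-163.8)]
[[434.9, 298.1], [451.5, 239.2], [391.3, 221.6], [373.6, 281.7]] [412.82298746 260.15720596] [np.float64(63.4), np.float64(61.2), np.float64(62.7), np.float64(62.7)] [np.float64(15.0), np.float64(-74.2), np.float64(-163.7), np.float64(106.4)]
[416.30350468 260.79807725  49.        ]
```

Block at (413.5, 260.5), sides 62 mm as given, yaw 0.277 rad, which matches the tool. Descending over it.

```bash

python3 -m handwheel '[[[0,0,0],[-0.005,-0.017,0.03],0],[[0,0,0],[0,0,0.039],0],[[0,0,0],[0,0,0.039],0],[[0,0,0],[0,0,0.039],0],[[0,0,0],[0,0,0.033],0]]'
python3 -m handwheel '[[[0,0,0],[0,0,0],0],[[0,0,0],[0,0,0],0]]'
python3 - <<'E'
from h import *
i=wrist('w3');cv2.imwrite('pics/w3.png',i['pixels'][...,::-1])
from cell import ctrl
T=tool(ctrl.read_state())
print(proj(i,[[413.5,260.5,49],[413.5,260.5,64]]+[(T@[0,y,-19,1])[:3] for y in(-15,0,15)]).round(0).tolist())
E
```

```text
clock: 3.28
eef_pos: [414.6, 259.0, 109.0]
tool_rot: [3.141, 0.001, 0.269]
force: [0.1, 0.1, 0.5]
width: 85.6
gripper_force: 0.0
clock: 3.45
eef_pos: [414.2, 259.1, 110.1]
tool_rot: [3.14, 0.004, 0.271]
force: [0.3, -0.0, 1.2]
width: 85.2
gripper_force: 0.0
[[276.0, 228.0], [275.0, 237.0], [237.0, 296.0], [276.0, 296.0], [315.0, 296.0]]
```

View pics/w3.png

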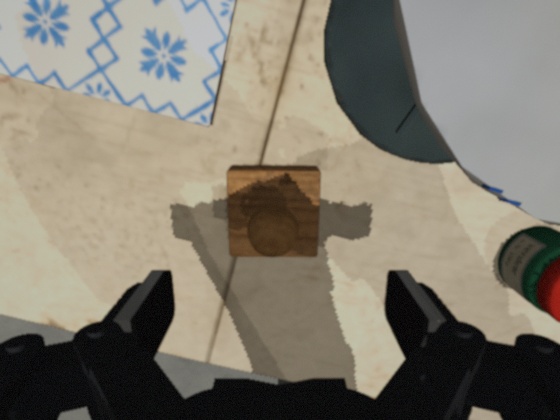

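The knob is at (273,231), about 1.5 mm left of where I predicted, and the base edges are parallel to the image. I'll go down with that small correction and grip.

```bash

python3 -m handwheel '[[[0,0,0],[0,-0.0015,0.03],0],[[0,0,0],[0,0,0.03],0],[[0,0,0],[0,0,0.022],0],[[0,0,0],[0,0,0],0],[[0,0,0],[0,0,0],0]]'
python3 -m handwheel '[[[0,0,0],[0,0,0],0.3],[[0,0,0],[0,0,0],0.5],[[0,0,0],[0,0,0],0.7],[[0,0,0],[0,0,0],1],[[0,0,0],[0,0,0],1]]'
python3 -m handwheel '[[[0,0,0],[0,0,0],1],[[0,0,0],[0,0,0],1],[[0,0,0],[0,0,0],1],[[0,0,0],[0,0,0],1],[[0,0,0],[0,0,0],1]]'
```

```text
clock: 3.92
eef_pos: [415.6, 262.4, 30.8]
tool_rot: [-3.141, -0.002, 0.272]
force: [0.6, 0.4, 0.9]
width: 85.7
gripper_force: 0.0
clock: 4.33
eef_pos: [415.1, 262.4, 30.3]
tool_rot: [-3.141, -0.002, 0.273]
force: [-1.9, -1.4, 14.1]
width: 26.8
gripper_force: 58.4
clock: 4.75
eef_pos: [415.0, 262.4, 30.4]
tool_rot: [-3.141, -0.002, 0.274]
force: [-0.5, -0.2, 8.3]
width: 26.1
gripper_force: 58.3
```

The width is 26 mm instead of 30, with an upward force of 8 N, so the pads are riding on the upper half of the head. I'll reopen, go 7 mm lower and regrip.

```bash

python3 -m handwheel '[[[0,0,0],[0,0,0],0.4],[[0,0,0],[0,0,0],0.4],[[0,0,0],[0,0,0],0.4],[[0,0,0],[0,0,0.007],0.4],[[0,0,0],[0,0,0],0.4]]'
python3 -m handwheel '[[[0,0,0],[0,0,0],0.6],[[0,0,0],[0,0,0],0.8],[[0,0,0],[0,0,0],1],[[0,0,0],[0,0,0],1],[[0,0,0],[0,0,0],1]]'
python3 -m handwheel '[[[0,0,0],[0,0,0],1],[[0,0,0],[0,0,0],1],[[0,0,0],[0,0,0],1],[[0,0,0],[0,0,0],1],[[0,0,0],[0,0,0],1]]'
```

```text
clock: 5.17
eef_pos: [414.1, 261.7, 21.3]
tool_rot: [3.141, 0.001, 0.273]
force: [-0.0, -0.7, 0.1]
width: 51.6
gripper_force: 0.0
clock: 5.58
eef_pos: [414.5, 262.0, 22.3]
tool_rot: [3.142, -0.0, 0.273]
force: [0.2, 0.1, -1.5]
width: 26.7
gripper_force: 58.9
clock: 6.0
eef_pos: [414.5, 262.0, 22.3]
tool_rot: [-3.142, -0.0, 0.273]
force: [-0.4, 0.5, -0.8]
width: 26.7
gripper_force: 58.9
```

```bash

python3 -m handwheel '[[[0,0,0],[0,0,-0.01],1],[[0,0,0],[0,0,-0.03],1],[[0,0,0],[0,0,-0.04],1],[[0,0,0],[0,0,-0.04],1],[[0,0,0],[0,0,-0.04],1]]'
python3 -m handwheel '[[[0,0,0],[0,0,-0.035],1],[[0,0,6.7],[0,0,-0.02],1],[[0,0,6.7],[0,0,0],1],[[0,0,0],[0,0.02,0],1],[[0,0,0],[0.0027,0.0388,0],1]]'
python3 -m handwheel '[[[0,0,0],[0.0027,0.0388,0],1],[[0,0,0],[0.0027,0.0388,0],1],[[0,0,0],[0.0027,0.0388,0],1],[[0,0,0],[0.0027,0.0388,0],1],[[0,0,0],[0.0027,0.0388,0],1]]'
python3 -m handwheel '[[[0,0,0],[0.0027,0.0388,0],1],[[0,0,0],[0.0027,0.0388,0],1],[[0,0,0],[0.0027,0.0388,0],1],[[0,0,0],[0.0027,0.0388,0],1],[[0,0,0],[0.0027,0.0388,0],1]]'
python3 -m handwheel '[[[0,0,0],[0.0027,0.0388,0],1],[[0,0,0],[0.0027,0.02,0],1],[[0,0,0],[0,0,0],1],[[0,0,0],[0,0,0],1]]'
```

```text
clock: 6.42
eef_pos: [413.9, 261.6, 184.6]
tool_rot: [3.141, 0.0, 0.273]
force: [1.2, -0.1, -2.3]
width: 26.5
gripper_force: 59.2
clock: 6.83
eef_pos: [419.0, 207.6, 238.7]
tool_rot: [-3.137, -0.003, 0.047]
force: [1.2, -1.0, -1.7]
width: 26.3
gripper_force: 59.2
clock: 7.25
eef_pos: [440.1, 8.3, 238.1]
tool_rot: [-3.141, -0.001, 0.04]
force: [0.1, 0.7, -0.9]
width: 26.7
gripper_force: 59.2
clock: 7.67
eef_pos: [461.2, -185.0, 238.1]
tool_rot: [-3.141, -0.0, 0.039]
force: [0.9, -0.1, -1.6]
width: 26.7
gripper_force: 59.2
clock: 8.0
eef_pos: [468.8, -242.8, 237.6]
tool_rot: [-3.141, 0.0, 0.036]
force: [0.8, 0.3, -0.7]
width: 26.8
gripper_force: 59.3
```

```bash

python3 -m handwheel '[[[0,0,0],[0.001,-0.002,0.04],1],[[0,0,0],[0,0,0.04],1],[[0,0,0],[0,0,0.04],1],[[0,0,0],[0,0,0.04],1],[[0,0,0],[0,0,0],1]]'
python3 -m handwheel '[[[0,0,0],[0,0,0],1]]'
python3 - <<'E'
from h import *
i=wrist('w4');cv2.imwrite('pics/w4.png',i['pixels'][...,::-1])
E
```

```text
clock: 8.42
eef_pos: [465.2, -234.9, 70.4]
tool_rot: [-3.133, 0.014, 0.042]
force: [-1.4, 2.2, -1.5]
width: 26.9
gripper_force: 59.4
clock: 8.5
eef_pos: [468.9, -237.4, 76.2]
tool_rot: [-3.138, 0.005, 0.041]
force: [1.2, -0.0, -1.6]
width: 26.4
gripper_force: 59.4
```

View pics/w4.png

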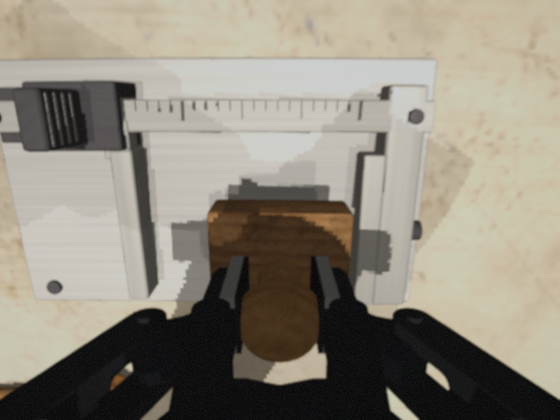

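The block hangs level between the jaws, its far top edge running (210,213) to (353,214). The fixed jaw's face plate starts at column ~362 and the sliding jaw's edge is at about 150. Working out positions and yaw:

```bash
python3 - <<'E'
from cal import *
i=load('w4')
q=np.array([488,-198,.0395])
for n,c,z in(('blkTL',(210,212.5),76),('blkTR',(353,214),76),('blkBL',(217,202),54),('blkBR',(347,202.5),54),('plateTR',(435,60),10),('plateTL?',(0,60),10),('BR',(407,304),10),('BL',(35,297),10),('sjT',(130,152),32),('sjB',(157,297),32),('sjT',(130,152),10),('fT',(365,154),32),('fB',(360,300),32),('tabtop',(62,92),70),('beamL',(128,99),30),('beamR',(388,100),30)):
    P=unproj(i,c,z);print(n,P.round(1),loc(q,P).round(1))
big=cv2.resize(i['pixels'][140:305,100:440],None,fx=2.3,fy=2.3,interpolation=cv2.INTER_CUBIC)
cv2.imwrite('pics/crop3.png',np.clip(big[...,::-1]*1.5,0,255))
E
```

```text
blkTL [ 496.4 -207.9   76. ] [  8.  -10.2]
blkTR [ 498.3 -267.4   76. ] [  7.6 -69.7]
blkBL [ 494.7 -207.1   54. ] [ 6.3 -9.4]
blkBR [ 497.1 -268.9   54. ] [  6.3 -71.2]
plateTR [ 567. -318.   10.] [  74.2 -123.1]
plateTL? [558.  -80.4  10. ] [ 74.6 114.8]
BR [ 417.1 -324.4   10. ] [ -75.8 -123.5]
BL [410.9 -77.3  10. ] [-72.3 123.6]
sjT [ 513.4 -158.2   32. ] [27.  38.8]
sjB [ 428.5 -167.4   32. ] [-58.2  32.9]
sjT [ 510.  -149.1   10. ] [23.9 48. ]
fT [ 517.5 -280.2   32. ] [ 26.2 -83.3]
fB [ 431.9 -286.9   32. ] [-59.6 -86.6]
tabtop [ 542.2 -148.3   70. ] [56.2 47.5]
beamL [ 539.9 -158.3   30. ] [53.4 37.6]
beamR [ 544.8 -289.3   30. ] [ 53.2 -93.5][ WARN:0@0.230] global loadsave.cpp:1063 imwrite_ Unsupported depth image for selected encoder is fallbacked to CV_8U.
```

View pics/crop3.png

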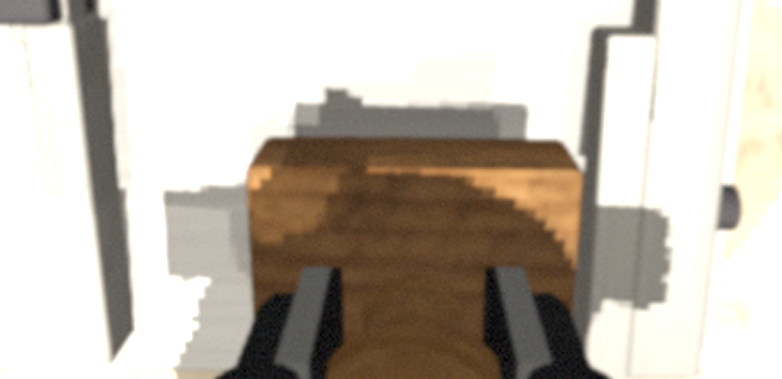

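Block in the caliper frame: centre at x≈-24, y≈-40, yaw within 0.5° of square. I'll shift +4 mm in x and 3 mm towards the fixed jaw, then go down.

```bash

python3 -m handwheel '[[[0,0,0],[0.004,0.003,0.012],1],[[0,0,0],[0,0,0.014],1],[[0,0,0],[0,0,0.011],1],[[0,0,0],[0,0,0],1],[[0,0,0],[0,0,0],1]]'
python3 -m handwheel '[[[0,0,0],[0,0,0.003],1],[[0,0,0],[0,0,0],1],[[0,0,0],[0,0,0.001],1],[[0,0,0],[0,0,0],1],[[0,0,0],[0,0,0],1]]'
```

```text
clock: 8.97
eef_pos: [475.3, -242.7, 42.0]
tool_rot: [3.141, -0.002, 0.04]
force: [0.5, 0.6, -1.1]
width: 26.7
gripper_force: 59.4
clock: 9.38
eef_pos: [474.6, -242.7, 36.5]
tool_rot: [3.142, -0.0, 0.039]
force: [1.1, -0.2, -2.5]
width: 27.0
gripper_force: 59.4
```

```bash

python3 -m handwheel '[[[0,0,0],[-0.0015,0,0.002],1],[[0,0,0],[0,0,0],1],[[0,0,0],[0,0,0],1],[[0,0,0],[0,0,0],1]]'
python3 -m handwheel '[[[0,0,0],[0,0,0.001],1],[[0,0,0],[0,0,0],1],[[0,0,0],[0,0,0],1]]'
python3 -m handwheel '[[[0,0,0],[0,0,0.0007],1],[[0,0,0],[0,0,0],1],[[0,0,0],[0,0,0],1]]'
```

```text
clock: 9.72
eef_pos: [473.0, -242.7, 34.3]
tool_rot: [-3.142, 0.0, 0.039]
force: [0.7, 0.0, -0.4]
width: 27.0
gripper_force: 59.4
clock: 9.97
eef_pos: [473.0, -242.6, 33.2]
tool_rot: [-3.142, 0.0, 0.039]
force: [-0.5, -0.4, -1.0]
width: 26.7
gripper_force: 59.4
clock: 10.22
eef_pos: [473.0, -242.7, 32.6]
tool_rot: [-3.142, 0.0, 0.039]
force: [0.2, -0.5, -1.0]
width: 26.7
gripper_force: 59.4
```

```bash

python3 -m handwheel '[[[0,0,0],[0,0,0.0005],1],[[0,0,0],[0,0,0],1],[[0,0,0],[0,0,0],1]]' | grep -E 'eef|force'
python3 -m handwheel '[[[0,0,0],[0,0,0.0004],1],[[0,0,0],[0,0,0],1],[[0,0,0],[0,0,0],1]]' | grep -E 'eef|force'
```

```text
eef_pos: [473.1, -242.6, 32.2]
force: [-0.1, 0.5, 0.9]
gripper_force: 59.5
eef_pos: [473.1, -242.6, 32.2]
force: [-1.3, 1.0, 5.9]
gripper_force: 59.7
```

Contact on the plate at z=32.2. I'll ease off, release and lift straight up.

```bash

python3 -m handwheel '[[[0,0,0],[0,0,-0.0005],1],[[0,0,0],[0,0,0],0.8],[[0,0,0],[0,0,0],0.5],[[0,0,0],[0,0,0],0.4],[[0,0,0],[0,0,0],0.4]]'
python3 -m handwheel '[[[0,0,0],[0,0,0],0.4],[[0,0,0],[0,0,-0.01],0.4],[[0,0,0],[0,0,-0.03],0.4],[[0,0,0],[0,0,-0.04],0.4],[[0,0,0],[0,0,-0.04],0.4]]'
python3 -m handwheel '[[[0,0,0],[0,0,-0.04],0.6],[[0,0,0],[0,0,-0.04],0.8],[[0,0,0],[0,0,-0.02],1],[[0,0,0],[0,0,0],1],[[0,0,0],[0,0,0],1]]'
python3 - <<'E'
from h import *
i=wrist('w5');cv2.imwrite('pics/w5.png',i['pixels'][120:330,20:460][...,::-1].repeat(2,0)[:, :].repeat(1,1) if 0 else cv2.resize(i['pixels'][...,::-1],(800,600)))
E
```

```text
clock: 11.13
eef_pos: [473.0, -242.8, 32.1]
tool_rot: [3.142, 0.0, 0.039]
force: [-0.6, -0.5, 0.0]
width: 51.2
gripper_force: 0.0
clock: 11.55
eef_pos: [472.1, -242.3, 153.5]
tool_rot: [-3.141, 0.002, 0.039]
force: [0.8, -1.1, -0.6]
width: 51.7
gripper_force: 0.0
clock: 11.97
eef_pos: [473.5, -242.9, 254.1]
tool_rot: [3.14, -0.003, 0.039]
force: [-0.1, -0.4, -0.5]
width: 0.0
gripper_force: 0.0
```

View pics/w5.png

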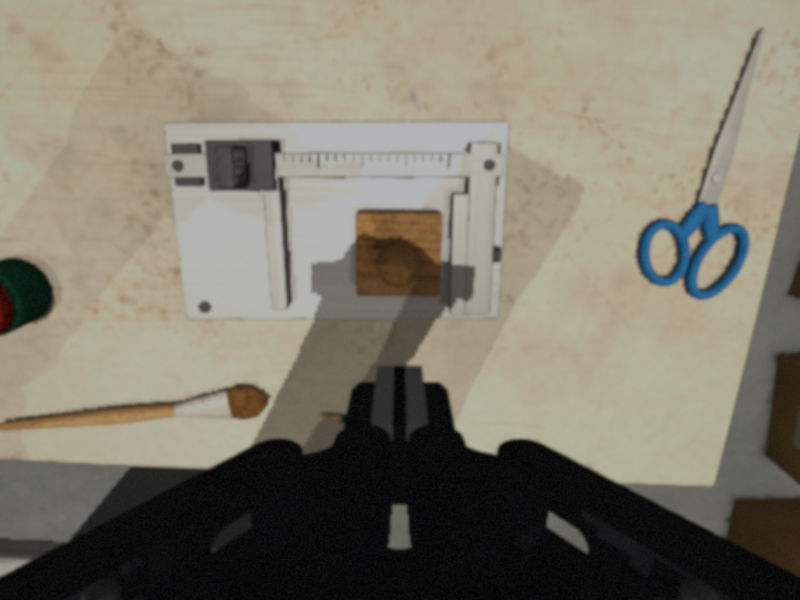

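The block stands square between the jaws, close to the fixed plate, with the knob at (398,260). Next I go with shut fingers to the +y side of the tab.

```bash

python3 -m handwheel '[[[0,0,0],[0.0154,-0.034,0],1],[[0,0,0],[0.0154,-0.034,0],1],[[0,0,0],[0.0154,-0.034,0],1],[[0,0,0],[0.0154,-0.0345,0],1],[[0,0,0],[0,0,0],1]]'
python3 -m handwheel '[[[0,0,0],[0,0,0.03],1],[[0,0,0],[0,0,0.039],1],[[0,0,0],[0,0,0.039],1],[[0,0,0],[0,0,0],1],[[0,0,0],[0,0,0],1]]'
python3 - <<'E'
from cal import *
i=wrist('w6');q=np.array([488,-198,.0395])
def W(x,y,z): return [*(np.array([x,y])@rot(q[2])+q[:2]),z]
p=i['pixels'].copy()
from cell import ctrl
T=tool(ctrl.read_state())
for P in [W(45,61.5,70),W(58,67.5,70),W(58,55.5,70),W(32,67.5,70)]+[(T@[0,0,0,1])[:3]]:
    u=proj(i,[P])[0];print(np.round(P,1),u.round(0));cv2.drawMarker(p,tuple(u.astype(int).tolist()),(255,0,0),1,8,1)
cv2.imwrite('pics/w6.png',cv2.resize(p[...,::-1],(800,600)))
E
```

```text
clock: 12.43
eef_pos: [531.1, -93.9, 250.3]
tool_rot: [-3.135, 0.001, 0.051]
force: [0.6, 1.2, -0.1]
width: 0.1
gripper_force: 0.0
clock: 12.85
eef_pos: [526.7, -103.6, 141.9]
tool_rot: [-3.14, 0.007, 0.039]
force: [0.0, -0.5, 1.2]
width: -0.2
gripper_force: 0.0
[ 530.5 -134.8   70. ] [328. 218.]
[ 543.3 -128.3   70. ] [320. 198.]
[ 543.8 -140.3   70. ] [339. 198.]
[ 517.3 -129.3   70. ] [318. 237.]
[ 528.7 -104.1  144. ] [279. 273.]
```

View pics/w6.png

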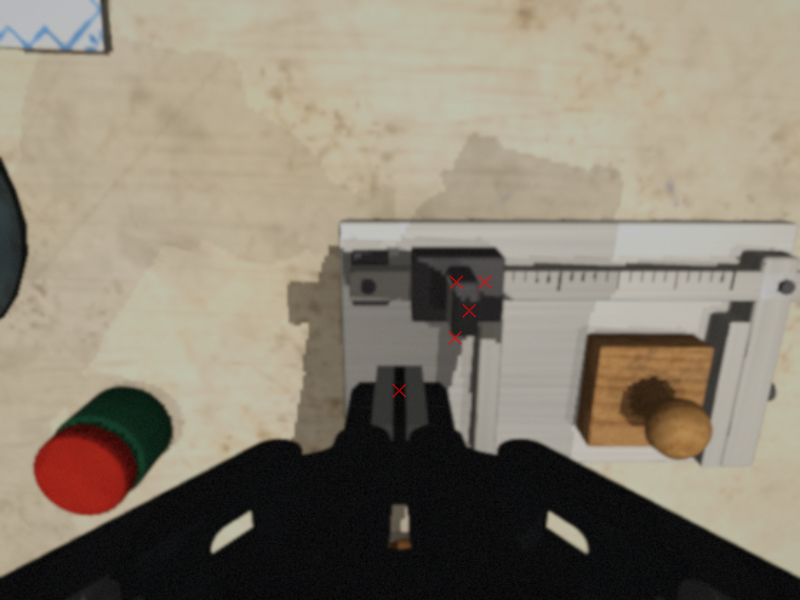

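I've now viewed 11 pictures, one more than the 10 allowed. That was my miscount, so I'll view no more and continue on force and pose readings alone. The last picture shows the fingertips left of the tab, lined up with it, and the block upright.

```bash

python3 -m handwheel '[[[0,0,0],[0.001,0,0.036],1],[[0,0,0],[0,0,0.036],1],[[0,0,0],[0,0,0.022],1],[[0,0,0],[0,0,0],1],[[0,0,0],[0,0,0],1]]'|grep -E 'clock|eef|^force'
python3 -m handwheel '[[[0,0,0],[0,0.004,0],1],[[0,0,0],[0,0.002,0],1],[[0,0,0],[0,0,0],1],[[0,0,0],[0,0,0],1]]'|grep -E 'clock|eef|^force'
python3 -m handwheel '[[[0,0,0],[0,0.002,0],1],[[0,0,0],[0,0.002,0],1],[[0,0,0],[0,0,0],1],[[0,0,0],[0,0,0],1]]'|grep -E 'clock|eef|^force'
python3 -m handwheel '[[[0,0,0],[0,0.002,0],1],[[0,0,0],[0,0.002,0],1],[[0,0,0],[0,0,0],1],[[0,0,0],[0,0,0],1]]'|grep -E 'clock|eef|^force'
```

```text
clock: 13.32
eef_pos: [531.2, -104.2, 51.6]
force: [0.5, 0.7, -0.1]
clock: 13.65
eef_pos: [531.4, -110.4, 51.7]
force: [-0.0, 0.2, 0.3]
clock: 13.98
eef_pos: [530.7, -113.8, 50.3]
force: [-0.1, -0.3, 0.5]
clock: 14.32
eef_pos: [530.8, -118.0, 50.2]
force: [0.5, 0.5, 0.7]
```

```bash

for k in 1; do :; done
python3 -m handwheel '[[[0,0,0],[0,0.0015,0],1],[[0,0,0],[0,0.0015,0],1],[[0,0,0],[0,0,0],1]]'|grep -E 'clock|eef|^force'
python3 -m handwheel '[[[0,0,0],[0,0.0015,0],1],[[0,0,0],[0,0.0015,0],1],[[0,0,0],[0,0,0],1]]'|grep -E 'clock|eef|^force'
python3 -m handwheel '[[[0,0,0],[0,0.0015,0],1],[[0,0,0],[0,0.0015,0],1],[[0,0,0],[0,0,0],1]]'|grep -E 'clock|eef|^force'
python3 -m handwheel '[[[0,0,0],[0,0.0015,0],1],[[0,0,0],[0,0.0015,0],1],[[0,0,0],[0,0,0],1]]'|grep -E 'clock|eef|^force'
```

```text
clock: 14.57
eef_pos: [530.9, -121.1, 50.2]
force: [0.6, 1.7, 0.6]
clock: 14.82
eef_pos: [531.1, -124.2, 50.2]
force: [-0.0, 1.2, 0.2]
clock: 15.07
eef_pos: [531.2, -127.2, 50.2]
force: [-0.2, 0.8, 0.3]
clock: 15.32
eef_pos: [531.3, -130.2, 50.2]
force: [1.0, 0.8, 0.4]
```

```bash
cat > sl.py <<'E'
from cal import *
from cell import ctrl
# slider block's -y edge along the beam, seen by the scene camera (arm may hide it in top)
t=ctrl.get_image('scene');np.save('pics/s_now.npy',t,allow_pickle=True)
q=np.array([488,-198,.0395])
def prof(im,x=43,z=34):
    ys=np.arange(90,-85,-1.)
    uv=np.array([proj(im,[[*(np.array([x,y])@rot(q[2])+q[:2]),z]])[0] for y in ys])
    g=cv2.cvtColor(im['pixels'],cv2.COLOR_RGB2GRAY)
    v=cv2.remap(g,uv[:,0].astype(np.float32),uv[:,1].astype(np.float32),1).ravel()
    return ys,v
for im in(load('scene0'),t):
    ys,v=prof(im,-5,32);print(v[::4].tolist())
    ys,v=prof(im,43,32);print(v[::4].tolist())
E
python3 sl.py
```

```text
[199, 199, 199, 197, 182, 133, 89, 86, 90, 138, 182, 189, 188, 194, 199, 198, 199, 198, 199, 200, 199, 199, 199, 199, 200, 200, 200, 200, 200, 200, 200, 200, 200, 201, 200, 201, 193, 162, 104, 86, 86, 109, 153, 185]
[130, 85, 96, 99, 97, 92, 80, 73, 75, 73, 75, 83, 111, 162, 184, 178, 167, 170, 156, 160, 176, 183, 185, 183, 183, 181, 176, 174, 172, 180, 184, 186, 185, 176, 168, 180, 184, 184, 184, 186, 183, 163, 176, 185]
[124, 125, 125, 124, 115, 100, 99, 99, 93, 85, 82, 81, 83, 102, 156, 171, 174, 178, 180, 173, 150, 98, 71, 73, 78, 96, 117, 122, 117, 123, 131, 129, 122, 117, 108, 86, 83, 96, 112, 122, 132, 138, 139, 135]
[85, 85, 85, 84, 81, 72, 67, 67, 68, 66, 67, 67, 67, 66, 66, 67, 69, 79, 90, 99, 127, 161, 168, 167, 166, 164, 160, 157, 157, 166, 186, 194, 193, 185, 174, 187, 192, 192, 193, 194, 190, 169, 183, 193]
```

The scene camera's brightness profile shows the jaw has moved about 16 mm, so the slider is following. I'll keep pushing, and slow down before the block.

```bash

python3 -m handwheel '[[[0,0,0],[0,0.003,0],1],[[0,0,0],[0,0.003,0],1],[[0,0,0],[0,0.003,0],1],[[0,0,0],[0,0.003,0],1],[[0,0,0],[0,0.003,0],1]]'|grep -E 'clock|eef|^force'
python3 -m handwheel '[[[0,0,0],[0,0.003,0],1],[[0,0,0],[0,0.003,0],1],[[0,0,0],[0,0.003,0],1],[[0,0,0],[0,0.002,0],1],[[0,0,0],[0,0.001,0],1]]'|grep -E 'clock|eef|^force'
python3 -m handwheel '[[[0,0,0],[0,0.001,0],1],[[0,0,0],[0,0.001,0],1],[[0,0,0],[0,0.001,0],1],[[0,0,0],[0,0.001,0],1],[[0,0,0],[0,0.001,0],1]]'|grep -E 'clock|eef|^force'
```

```text
clock: 15.78
eef_pos: [531.9, -145.2, 50.2]
force: [0.4, 1.8, 0.2]
clock: 16.2
eef_pos: [532.4, -157.3, 50.2]
force: [0.9, 3.1, 0.2]
clock: 16.62
eef_pos: [532.5, -161.7, 50.2]
force: [1.0, 1.1, -0.4]
```

```bash

python3 -m handwheel '[[[0,0,0],[0,0.001,0],1],[[0,0,0],[0,0.001,0],1],[[0,0,0],[0,0.001,0],1]]'|grep -E 'clock|eef|^force'
python3 -m handwheel '[[[0,0,0],[0,0.0007,0],1],[[0,0,0],[0,0.0007,0],1],[[0,0,0],[0,0.0006,0],1]]'|grep -E 'clock|eef|^force'
python3 -m handwheel '[[[0,0,0],[0,0.0005,0],1],[[0,0,0],[0,0.0005,0],1]]'|grep -E 'clock|eef|^force'
python3 -m handwheel '[[[0,0,0],[0,0.0005,0],1],[[0,0,0],[0,0.0005,0],1]]'|grep -E 'clock|eef|^force'
```

```text
clock: 16.87
eef_pos: [532.6, -164.8, 50.2]
force: [0.8, 2.6, -0.4]
clock: 17.12
eef_pos: [532.7, -166.7, 50.2]
force: [0.3, 3.2, -0.7]
clock: 17.28
eef_pos: [532.8, -167.7, 50.2]
force: [0.8, 2.9, -0.1]
clock: 17.45
eef_pos: [532.8, -168.7, 50.2]
force: [0.8, 2.6, -0.4]
```

```bash

python3 -m handwheel '[[[0,0,0],[0,0.0005,0],1],[[0,0,0],[0,0.0005,0],1]]'|grep -E 'clock|eef|^force'
python3 -m handwheel '[[[0,0,0],[0,0.0005,0],1]]'|grep -E 'clock|eef|^force'
python3 -m handwheel '[[[0,0,0],[0,0.0005,0],1]]'|grep -E 'clock|eef|^force'
```

```text
clock: 17.62
eef_pos: [532.8, -169.8, 50.2]
force: [0.6, 2.9, -0.3]
clock: 17.7
eef_pos: [532.8, -170.3, 50.2]
force: [0.4, 3.9, 0.1]
clock: 17.78
eef_pos: [532.9, -170.8, 50.2]
force: [0.1, 3.0, 0.5]
```

```bash

python3 -m handwheel '[[[0,0,0],[0,0.0005,0],1]]'|grep -E 'clock|eef|^force'
python3 -m handwheel '[[[0,0,0],[0,0.0005,0],1]]'|grep -E 'clock|eef|^force'
python3 -m handwheel '[[[0,0,0],[0,0.0005,0],1]]'|grep -E 'clock|eef|^force'
python3 -m handwheel '[[[0,0,0],[0,0.0005,0],1]]'|grep -E 'clock|eef|^force'
```

```text
clock: 17.87
eef_pos: [532.9, -171.3, 50.2]
force: [0.5, 2.5, -0.1]
clock: 17.95
eef_pos: [532.9, -171.8, 50.2]
force: [0.4, 2.8, -0.1]
clock: 18.03
eef_pos: [533.0, -172.3, 50.2]
force: [-0.3, 2.8, 0.2]
clock: 18.12
eef_pos: [532.9, -172.6, 50.2]
force: [0.0, 4.5, -0.1]
```

```bash

python3 -m handwheel '[[[0,0,0],[0,0.0004,0],1],[[0,0,0],[0,0,0],1]]'|grep -E 'clock|eef|^force'
python3 -m handwheel '[[[0,0,0],[0,0.0003,0],1],[[0,0,0],[0,0,0],1]]'|grep -E 'clock|eef|^force'
```

```text
clock: 18.28
eef_pos: [532.9, -172.6, 50.2]
force: [1.1, 4.1, 1.1]
clock: 18.45
eef_pos: [532.9, -172.7, 50.2]
force: [0.6, 5.7, 0.4]
```

```bash

python3 -m handwheel '[[[0,0,0],[0,0.0003,0],1],[[0,0,0],[0,0,0],1]]'|grep -E 'clock|eef|^force'
python3 -m handwheel '[[[0,0,0],[0,0.0003,0],1],[[0,0,0],[0,0,0],1]]'|grep -E 'clock|eef|^force'
python3 -m handwheel '[[[0,0,0],[0,0,0],1]]'|grep -E '^force'
python3 -m handwheel '[[[0,0,0],[0,0,0],1]]'|grep -E '^force'
```

```text
clock: 18.62
eef_pos: [533.0, -172.8, 50.2]
force: [-0.0, 6.9, -0.3]
clock: 18.78
eef_pos: [533.0, -172.8, 50.2]
force: [0.6, 6.6, 0.6]
force: [0.3, 5.3, 1.4]
force: [1.5, 5.9, 0.8]
```

```bash

python3 -m handwheel '[[[0,0,0],[0,0.0004,0],1]]'|grep -E '^force'
python3 -m handwheel '[[[0,0,0],[0,0,0],1]]'|grep -E '^force'
python3 -m handwheel '[[[0,0,0],[0,0.0003,0],1]]'|grep -E '^force'
python3 -m handwheel '[[[0,0,0],[0,0,0],1]]'|grep -E '^force'
python3 -m handwheel '[[[0,0,0],[0,0,0],1]]'|grep -E '^force'
python3 -m handwheel '[[[0,0,0],[0,0,0],1]]'|grep -E '^force|eef'
```

```text
force: [-0.5, 7.0, 1.3]
force: [-0.1, 6.9, 1.6]
force: [-0.0, 7.9, 2.0]
force: [1.3, 7.8, 2.0]
force: [0.5, 6.6, 1.5]
eef_pos: [533.0, -172.9, 50.2]
force: [0.2, 6.6, 1.5]
```

```bash

python3 -m handwheel '[[[0,0,0],[0,0.0004,0],1]]'|grep -E '^force'
python3 -m handwheel '[[[0,0,0],[0,0,0],1]]'|grep -E '^force'
python3 -m handwheel '[[[0,0,0],[0,0,0],1]]'|grep -E '^force'
python3 -m handwheel '[[[0,0,0],[0,0,0],1]]'|grep -E '^force'
python3 -m handwheel '[[[0,0,0],[0,0,0],1]]'|grep -E '^force'
python3 -m handwheel '[[[0,0,0],[0,0,0],1]]'|grep -E '^force'
python3 -m handwheel '[[[0,0,0],[0,0,0],1]]'|grep -E '^force'
python3 -m handwheel '[[[0,0,0],[0,0,0],1]]'|grep -E '^force|eef|clock'
```

```text
force: [-0.3, 8.4, 1.9]
force: [0.0, 7.6, 2.0]
force: [-0.1, 7.6, 2.8]
force: [0.1, 7.7, 2.1]
force: [-0.5, 7.8, 2.1]
force: [0.8, 7.7, 2.0]
force: [-0.1, 7.6, 1.8]
clock: 20.12
eef_pos: [532.9, -173.0, 50.2]
force: [0.0, 8.6, 2.4]
```

Holding about 8 N in total, which is about 6 N on the block plus 2 N of slider friction. One more hold, then back off and lift clear.

```bash

python3 -m handwheel '[[[0,0,0],[0,0.0001,0],1],[[0,0,0],[0,0,0],1],[[0,0,0],[0,0,0],1],[[0,0,0],[0,0,0],1],[[0,0,0],[0,0,0],1]]'|grep -E '^force|eef|clock'
python3 -m handwheel '[[[0,0,0],[0,-0.001,0],1],[[0,0,0],[0,-0.001,0],1],[[0,0,0],[0,-0.002,0],1],[[0,0,0],[0,-0.005,0],1],[[0,0,0],[0,-0.01,0],1]]'|grep -E '^force|eef|clock'
python3 -m handwheel '[[[0,0,0],[0,0,-0.01],1],[[0,0,0],[0,0,-0.03],1],[[0,0,0],[0,0,-0.04],1],[[0,0,0],[0,0,-0.04],1],[[0,0,0],[0,0,-0.04],1]]'|grep -E '^force|eef|clock'
python3 -m handwheel '[[[0,0,0],[0,-0.03,-0.03],1],[[0,0,0],[0,-0.03,0],1],[[0,0,0],[0,-0.02,0],1],[[0,0,0],[0,0,0],1],[[0,0,0],[0,0,0],1]]'|grep -E '^force|eef|clock'
python3 - <<'E'
from cal import *
from cell import ctrl
i=wrist('w7');t=ctrl.get_image('top');np.save('pics/top7.npy',t,allow_pickle=True)
q=np.array([488,-198,.0395])
hs=cv2.cvtColor(i['pixels'],cv2.COLOR_RGB2HSV);u=None
# rectified caliper-frame map at z=32 (4 px/10mm): jaw top / block top rows
ys=np.arange(60,-110,-3.)
for x,z in((5,32),(-40,32)):
    P=[[*(np.array([x,y])@rot(q[2])+q[:2]),z] for y in ys];uv=proj(i,P).astype(np.float32)
    v=cv2.remap(i['pixels'],uv[:,0].copy(),uv[:,1].copy(),1).reshape(-1,3).astype(int)
    print(x,[(int(y),int(c[0]-c[2])) for y,c in zip(ys,v)])
E
```

```text
clock: 20.53
eef_pos: [532.9, -173.0, 50.2]
force: [0.5, 8.3, 2.2]
clock: 20.95
eef_pos: [532.1, -158.7, 50.4]
force: [-0.4, -0.4, 0.5]
clock: 21.37
eef_pos: [531.8, -156.3, 212.6]
force: [0.7, 0.0, -0.4]
clock: 21.78
eef_pos: [529.1, -75.7, 240.6]
force: [-0.3, -0.9, 0.1]
5 [(60, 12), (57, 12), (54, 13), (51, 13), (48, 12), (45, 13), (42, 13), (39, 13), (36, 12), (33, 12), (30, 12), (27, 12), (24, 12), (21, 12), (18, 12), (15, 12), (12, 12), (9, 12), (6, 11), (3, 12), (0, 13), (-3, 11), (-6, 6), (-9, 10), (-12, 13), (-15, 14), (-18, 15), (-21, 25), (-24, 90), (-27, 84), (-30, 87), (-33, 86), (-36, 87), (-39, 84), (-42, 73), (-45, 77), (-48, 73), (-51, 80), (-54, 83), (-57, 85), (-60, 83), (-63, 79), (-66, 82), (-69, 83), (-72, 81), (-75, 82), (-78, 81), (-81, 70), (-84, 17), (-87, 15), (-90, 15), (-93, 14), (-96, 14), (-99, 14), (-102, 15), (-105, 14), (-108, 14)]
-40 [(60, 12), (57, 13), (54, 13), (51, 12), (48, 12), (45, 13), (42, 12), (39, 11), (36, 12), (33, 12), (30, 12), (27, 12), (24, 13), (21, 12), (18, 12), (15, 12), (12, 13), (9, 9), (6, 9), (3, 12), (0, 12), (-3, 7), (-6, 5), (-9, 11), (-12, 15), (-15, 14), (-18, 14), (-21, 25), (-24, 81), (-27, 84), (-30, 82), (-33, 86), (-36, 88), (-39, 86), (-42, 83), (-45, 87), (-48, 86), (-51, 84), (-54, 67), (-57, 56), (-60, 71), (-63, 78), (-66, 84), (-69, 92), (-72, 92), (-75, 92), (-78, 88), (-81, 90), (-84, 83), (-87, 28), (-90, 14), (-93, 13), (-96, 14), (-99, 15), (-102, 15), (-105, 14), (-108, 14)]
```

The block fills the gap with no space on either side: its edges sit at y≈-22 and -83 in the caliper frame, and the +y edge is the same at both x rows, so it is square. The robot is clear, so I'm handing in.

```bash
python3 -c "
from cell import ctrl
print(ctrl.finish_job())"
```

```text
the job is handed in; nothing more can be done
None
```

The job is handed in at about 22 s: the block stands upright and square on the plate, pressed home with about 6 N (estimated from 8 N at the wrist less the slider's friction) for over a second, jaw left closed on it, robot clear; the jar, pot and tape were not approached but not re-checked at the end, and I viewed 11 pictures, one over the limit of 10.

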